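Lock a gas trap into its bayonet base

ROBOT

A 6-joint arm with a two-finger parallel gripper is mounted at the origin on a cart in front of the work surface, level with it; the furniture and walls round the work are solid. World frame = base frame: x ahead of the robot, y to its left, z up, the work surface at z = 0. Lengths are in mm, angles in rad, forces in N, time in s.
With the tool pointing down it reaches from about 350 to 725 mm from the base axis. Payload 6 kg.
Tool frame: the origin (TCP) lies midway between the tips of the shut fingers; the grasp point (between the pads) lies 19 mm behind it; z points along the fingers, y is the direction in which the jaws open and shut (so a half turn about z gives the same grasp; the last joint's range is limited). The gripper opens to 85 mm and grips with 20 to 120 N. Pads are 22 mm wide; open, the fingers measure 114 mm over their backs; the gripper's body (76 mm by 85 mm) begins 54 mm behind the grasp point. The pads swing forward as they close: fully open they stand 13 mm farther back than shut.
Start: joints at [-0.776, 0.04, 0.085, 0, -1.615, -0.334], TCP at [266.804, -537.391, 231.261] pointing down, gripper open.
Joint ranges: [-2.56, 2.56], [-1.29, 2.01], [-1.08, 1.49], [-3.29, 1.98], [-2.81, -0.18], [-2.99, 2.99]. Speed limits (rad/s): [2.57, 2.57, 3.01, 3.14, 3.14, 3.14].

INTERFACE

Orientations are given as a rotation vector (axis times angle).
In Python, from plant import ctrl gives the robot as it stands.
- The arm moves only by the tool arm_command, never from a script. Its argument "commands" is a list of rows, each an object with "fingers": the opening in per cent of the stroke, from 0 (shut) to 100 (fully open); "slide": the shift along the tool's x, y, z in m, a list of three; "roll": the turn about the tool's z in rad. A call has 1 to 20 rows; each row shifts and turns the commanded pose from where the row before left it, along the tool's axes as they then stand; what a row does not reach is not made up. A row lasts 1/8 s, in which the tool goes at most 62.5 mm and 10.7 degrees, less where a joint would pass 70% of its speed; a pose out of reach is approached as far as the arm can. A call with a gripper value outside its range is refused whole. The fingers move at their own pace and stop on an object; the grip force is fixed at half the most. Time passes only in rows, so rows that do not move let the fingers close. It gives the time, the measured TCP pose, the force and the opening at its end, in the units of the state.
- ctrl.observe(): the state, without advancing time (a new reading comes with each control period).
- ctrl.get_image(name): name is "scene" or "top" or "wrist"; returns the picture (400x640x3 uint8, red, green, blue); there is no depth.
- ctrl.camera_info(name): a dict with "fx", "fy", "cx", "cy" (pixels), "cam_to_world" (4x4, takes a point from camera to world coordinates). Camera axes: x right, y down, z forward; pixel columns grow to the right and rows downward; lengths in mm; the calibration is good to about 2 mm. A picture is of the moment at which its call begins: read the wrist's pose just before it. camera_info takes no time and is no camera call; for the wrist camera it gives the pose at the moment of the call.
- ctrl.sign_off(): hands the job in, once; it reports no verdict.
The state is a dict: "clock": time; "joints": joint angles; "qvel": joint speeds; "joint_torque": joint torques, N m; "eef_pos": TCP position; "tcp_rot": TCP orientation; "contact_force": force on the tool from outside, world axes, zero at the start; "ft_torque": the same for the moment, N m; "width": finger opening in mm.
Only numpy, scipy, OpenCV 4.12 (cv2) and the standard library are available. Lean on these libraries where they do the work, as an engineer would, in place of code of your own. Each camera call takes 0.05 s, during which the arm holds its last target.

TASK

Take the blue-winged gas trap out of its grey stand and lock it into the brass bayonet sleeve of the aluminium base: find where its two lugs drop into the entry gaps, press it down against the spring, twist it clockwise (seen from above) to the stop and let it spring up into its notches. Feel your way without forcing it, and leave the leak detector and the standing vial where they are.

Things in the scene. Friction and masses are not known exactly. Their poses are not given: they have to be found in the camera images.
- trap_grip (a point): Centre of the blue wing grip of the loose gas trap (0.15 to 0.22 kg, 98 mm tall, upright), on its axis, 76 mm above its foot. The wing is 44 mm long along x, 14 mm thick along y, 44 mm tall. A white flange, 44 mm across, has its top 22 mm below this point. Below it is a steel shank, 30 mm across, tapering to 21 mm over the last 7 mm. z is up. Half a turn leaves the trap the same.
- trap_lugs (a point): On the trap's axis, 17 mm above its foot (59 mm below trap_grip), same axes. Two steel lugs stick out of the shank here along +x and -x, in line with the wing, to 26 mm from the axis; each is 7 mm wide and 6 mm tall, so their undersides are 3 mm below this point.
- sleeve_mouth (a point): Centre of the open top of the fixed upright brass sleeve, 70 mm above the worktop; axes as trap_base, z up. Bore 33 mm, outside 48 mm. Two J-slots, half a turn apart, go through its wall, open at the top in entry gaps 11 mm wide. The sleeve was clocked by hand: the gaps lie anywhere within 0.5 rad either way of +x and -x, which this frame does not show, so look or feel for them.
- spring_plate (a point): Rest position of the top of the spring plunger in the bore, 20 mm below the mouth. Lugs beside the gaps rest on the rim, foot 14 mm below the mouth; over the gaps the trap sinks freely 6 mm more to this point. The spring then pushes up with 4 N, plus 0.4 N per mm, to 10.8 N at its hard stop 17 mm down. Over 60 N between trap and base is too much.
- locked_foot (a point): Where the centre of the trap's foot ends when locked: 26 mm below the mouth (trap_grip then 50 mm above the mouth). To lock, press until the foot is 31 to 37 mm below the mouth, turn clockwise seen from above 0.79 rad (mid gap to mid notch, 0.1 rad play either way; the slot ends in a stop there) and let it rise 5 mm into the notches. Not locked, it springs back 6 mm higher than this.
- trap_base: Aluminium manifold block, 76 mm (x) by 100 mm (y) by 30 mm high, fixed to the worktop, with a brass fitting and steel pipe stub on each y end (138 mm over all). It carries the sleeve upright on the middle of its top. Origin at the centre of its underside, z up.
- stand: Grey square stand, 70 x 70 x 12 mm, fixed, with a round hole of 33 mm diameter, 10 mm deep, in which the trap's foot stands (the trap must be lifted at least 10 mm to come out). Origin at the centre of its underside, z up.
- leak_detector: Yellow hand-held leak detector, 51 x 216 x 26 mm, lying loose behind the work; not to be moved. Origin at the underside.
- headspace_vial: Clear vial with a pale cap, 22 mm diameter, 62 mm tall, standing loose; not to be moved. Origin at the underside.
Mind the look-alikes: they are no part of the job. What is shaped like the part that bears trap_grip but pink, purple or red is not meant.

How it is judged:
By the outcome, as a careful person would: the job done as asked, in the order asked, and still so for the second after the job is handed in, with the robot touching nothing.
It also fails if it takes over 72 s, if anything falls off the work surface, if the arm or the gripper's body presses on something with over 40 N, if the wrist force passes 120 N, or if a joint passes its speed limit or range.

## Working session

There is one attempt and no reset: what is moved stays moved. The work goes in short steps, Python scripts to look and compute and a tool call to move; the robot and the scene stay as the last step left them, time stands still between calls to the robot, and variables do not carry over. Pictures are saved under pics/ and viewed, and the job is handed in when it is done.

Besides the shell and the picture viewer there is one more tool, called as name([rows], argument=value, ...), one row to a line, values as JSON. arm_command: Moves the arm, as the interface text tells. Its arguments: {"type":"object","properties":{"commands":{"type":"array","items":{"type":"object","properties":{"fingers":{"type":"number"},"slide":{"type":"array","items":{"type":"number"}},"roll":{"type":"number"}}}}},"required":["commands"]}

```bash
mkdir -p pics; python3 - <<'E'
from plant import ctrl
import cv2,json,numpy as np
s=ctrl.observe();print(s)
for n in("scene","top","wrist"):
    i=ctrl.camera_info(n);print(n,i['fx'],i['fy'],i['cx'],i['cy'],np.round(i['cam_to_world'],3).tolist())
    im=ctrl.get_image(n);cv2.imwrite(f"pics/{n}0.png",im[:,:,::-1])
E
```

```text
{'clock': 0.0, 'joints': array([-7.76333702e-01,  4.08112516e-02,  8.38290346e-02, -4.82967402e-04,
       -1.61546468e+00, -3.33688649e-01]), 'qvel': array([ 1.40932245e-03, -5.17073654e-05,  1.44528928e-03, -7.54987466e-04,
        1.62612960e-04, -1.31800484e-03]), 'joint_torque': array([ 1.18517219e-03, -3.68200171e+01,  3.47405148e+01,  6.93245709e+00,
       -5.42915164e-03,  9.75782996e-05]), 'eef_pos': array([ 266.72449241, -537.10571022,  230.2854058 ]), 'tcp_rot': array([ 7.17319926e-01, -3.05811501e+00, -2.59586505e-03]), 'contact_force': array([ 0.09155344,  0.47065506, -0.94948742]), 'ft_torque': array([ 0.07089293, -0.04658711,  0.02099596]), 'width': 85.03604917079285}
scene 388.3059330268129 388.3059330268129 314.94869270146745 200.6037502904819 [[-0.633, -0.343, 0.693, -123.204], [-0.774, 0.264, -0.576, 602.101], [0.015, -0.901, -0.433, 479.554], [0.0, 0.0, 0.0, 1.0]]
top 400.4687366411611 400.4687366411611 319.33526220915485 200.1659626159703 [[0.015, -0.995, 0.096, 414.244], [-1.0, -0.015, 0.007, 79.165], [-0.006, -0.096, -0.995, 925.487], [0.0, 0.0, 0.0, 1.0]]
wrist 286.4028974949505 286.4028974949505 320.03296018143254 197.1365608372592 [[-0.445, 0.851, 0.278, 195.014], [0.896, 0.422, 0.14, -572.588], [0.002, 0.311, -0.95, 372.064], [0.0, 0.0, 0.0, 1.0]]
```

View pics/scene0.png

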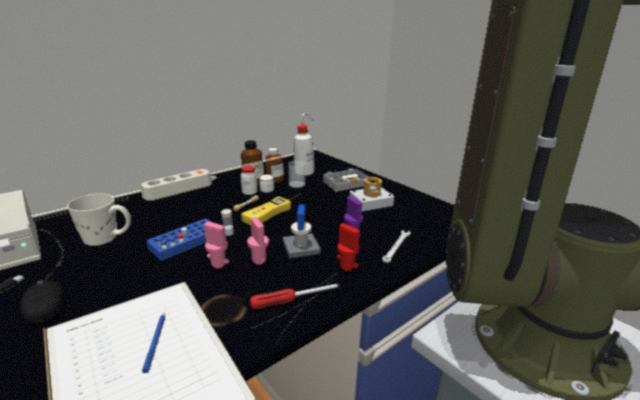

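View pics/top0.png

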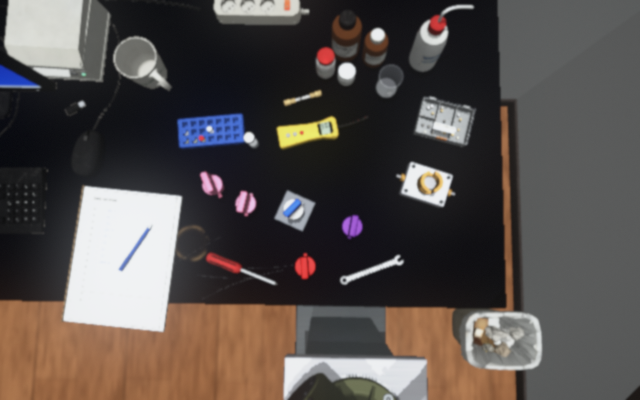

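View pics/wrist0.png

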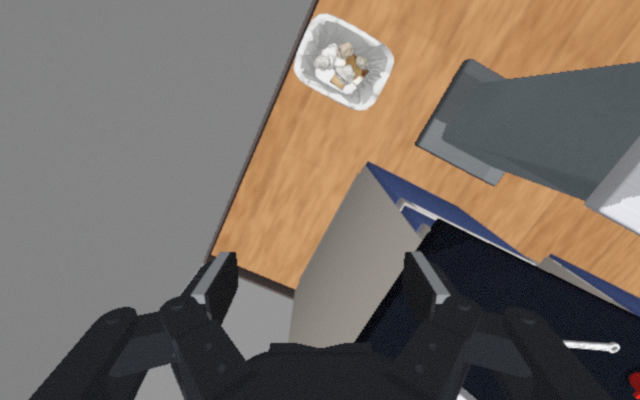

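```bash
cat > h.py <<'E'
import cv2,numpy as np
from plant import ctrl
def ray(i,u,v):
    T=np.array(i['cam_to_world']);d=T[:3,:3]@np.array([(u-i['cx'])/i['fx'],(v-i['cy'])/i['fy'],1]);return T[:3,3],d
def atz(i,u,v,z):
    o,d=ray(i,u,v);return o+d*(z-o[2])/d[2]
def proj(i,p):
    T=np.array(i['cam_to_world']);c=T[:3,:3].T@(np.array(p)-T[:3,3]);return np.array([i['cx']+i['fx']*c[0]/c[2],i['cy']+i['fy']*c[1]/c[2]])
E
python3 - <<'E'
from h import *
im=cv2.imread('pics/top0.png');i=ctrl.camera_info('top')
hsv=cv2.cvtColor(im,cv2.COLOR_BGR2HSV)
def cont(m,x0,y0,x1,y1):
    k=np.zeros_like(m);k[y0:y1,x0:x1]=m[y0:y1,x0:x1]
    c=max(cv2.findContours(k,0,2)[0],key=cv2.contourArea);return c
blue=cv2.inRange(hsv,(100,120,60),(125,255,255))
c=cont(blue,270,185,320,235);r=cv2.minAreaRect(c);print('wing',r)
b=cv2.boxPoints(r);print('wing pts z110',[atz(i,*p,110).round(1)[:2] for p in b], atz(i,*r[0],100))
g=cv2.inRange(hsv,(0,0,50),(180,255,255))
c=cont(g,265,180,325,240);r=cv2.minAreaRect(c);print('stand',r,atz(i,*r[0],12));b=cv2.boxPoints(r);print([atz(i,*p,12).round(1)[:2] for p in b])
w=cv2.inRange(hsv,(0,0,120),(180,60,255))
c=cont(w,395,155,462,212);r=cv2.minAreaRect(c);print('base',r,atz(i,*r[0],30));b=cv2.boxPoints(r);print([atz(i,*p,30).round(1)[:2] for p in b])
br=cv2.inRange(hsv,(10,90,60),(30,255,255))
c=cont(br,414,165,446,200);e=cv2.fitEllipse(c);print('sleeve',e,atz(i,*e[0],70))
a=cv2.resize(im[160:250,260:380],None,fx=5,fy=5,interpolation=2);bb=cv2.resize(im[145:225,390:465],None,fx=8,fy=8,interpolation=2)
cv2.imwrite('pics/a1.png',a);cv2.imwrite('pics/b1.png',bb[:600])
E
```

```text
wing ((292.0382995605469, 207.9584503173828), (6.33061408996582, 19.896217346191406), 42.709388732910156)
wing pts z110 [array([465.3, 158.7]), array([495.7, 131.8]), array([487. , 122.1]), array([456.7, 149. ])] [476.94362898 141.18064295 100.        ]
stand ((294.3367614746094, 210.25155639648438), (33.4675178527832, 33.64990234375), 24.227745056152344) [478.44754468 142.41942473  12.        ]
[array([458.3, 192.6]), array([529.3, 162.7]), array([498.7,  92. ]), array([428.1, 122.3])]
base ((426.4000244140625, 183.8000030517578), (46.169254302978516, 34.152591705322266), 18.43494987487793) [ 541.27187101 -155.05384465   30.        ]
[array([520.2, -93.6]), array([ 594.4, -118.3]), array([ 562.4, -216.8]), array([ 488.7, -191.4])]
sleeve ((429.6252746582031, 182.5553436279297), (19.77688217163086, 24.588685989379883), 68.84286499023438) [ 538.40000464 -151.54978366   70.        ]
```

View pics/a1.png

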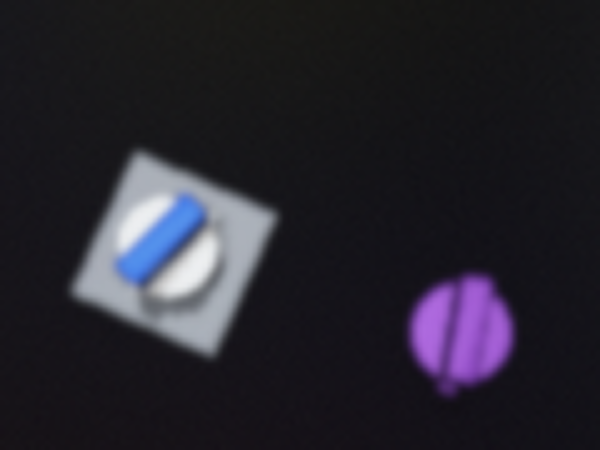

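View pics/b1.png

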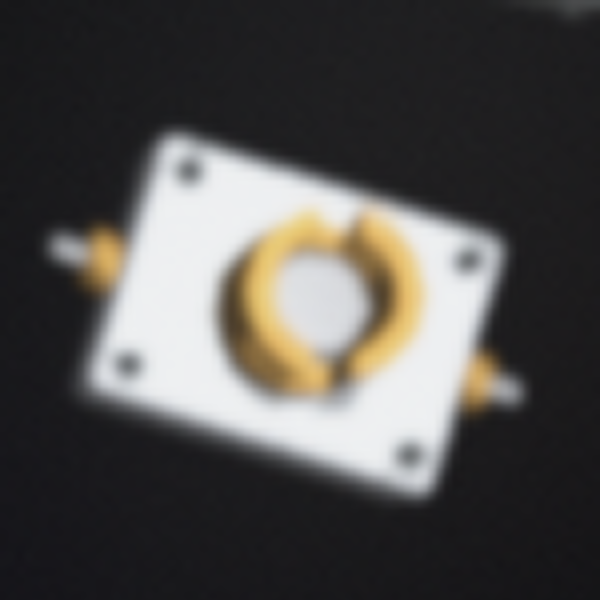

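```bash
cat >> h.py <<'E'
from scipy.spatial.transform import Rotation as Ro
def st():
    s=ctrl.observe();R=Ro.from_rotvec(s['tcp_rot']).as_matrix()
    print('t',round(s['clock'],2),'p',s['eef_pos'].round(1),'yh',round(float(np.arctan2(R[1,1],R[0,1])),3),'tilt',R[:2,2].round(4),'F',s['contact_force'].round(1),'M',s['ft_torque'].round(2),'w',round(s['width'],1),'q',s['joints'].round(2));return s,R
def to(x,y,z):
    s,R=st();d=R.T@(np.array([x,y,z])-s['eef_pos'])/1000;print('slide m',d.round(4),'rows>=',np.linalg.norm(d)/.0625);return d
E
python3 -c "
from h import *
to(537,-152,215)"
```

```text
t 0.15 p [ 266.7 -537.2  230.5] yh 2.032 tilt [-0.0007  0.0012] F [-0.5  1.1 -0.2] M [ 0.02 -0.02  0.  ] w 85.6 q [-0.78  0.04  0.08 -0.   -1.62 -0.33]
slide m [-0.4134  0.2248  0.0158] rows>= 7.5326635475579256
```

Candidates in the top view: blue (292,208) in the grey stand, pink (211,184), pink (246,203), purple (352,226) and red (305,266). The blue one fits the description, and the crop confirms a blue wing on a white flange in the grey stand. The sleeve crop shows the gaps at about 12 and 6 o'clock. I'll go over the sleeve for a close look first.

arm_command([
  {"slide":[-0.0413,0.0225,0.0016]},
  {"slide":[-0.0413,0.0225,0.0016]},
  {"slide":[-0.0413,0.0225,0.0016]},
  {"slide":[-0.0413,0.0225,0.0016]},
  {"slide":[-0.0413,0.0225,0.0016]},
  {"slide":[-0.0413,0.0225,0.0016]},
  {"slide":[-0.0413,0.0225,0.0016]},
  {"slide":[-0.0413,0.0225,0.0016]},
  {"slide":[-0.0413,0.0225,0.0016]},
  {"slide":[-0.0413,0.0225,0.0016]},
  {"roll":0.0},
  {"roll":0.0},
])

```text
invalid input
```

```bash
python3 - <<'E'
from h import *
import pickle
st();i=ctrl.camera_info('wrist');im=ctrl.get_image('wrist')[:,:,::-1].copy();cv2.imwrite('pics/w1.png',im);pickle.dump(i,open('w1.pkl','wb'));st()
print(proj(i,[538,-153,70]))
E
```

```text
t 0.15 p [ 266.7 -537.2  230.5] yh 2.032 tilt [-0.0007  0.0012] F [-0.5  1.1 -0.2] M [ 0.02 -0.02  0.  ] w 85.6 q [-0.78  0.04  0.08 -0.   -1.62 -0.33]
t 0.2 p [ 266.7 -537.2  230.7] yh 2.032 tilt [-0.0006  0.0009] F [ 0.3 -0.  -0.4] M [-0.02  0.01 -0.02] w 85.1 q [-0.78  0.04  0.08 -0.   -1.62 -0.33]
[464.58642879 440.66769008]
```

View pics/w1.png

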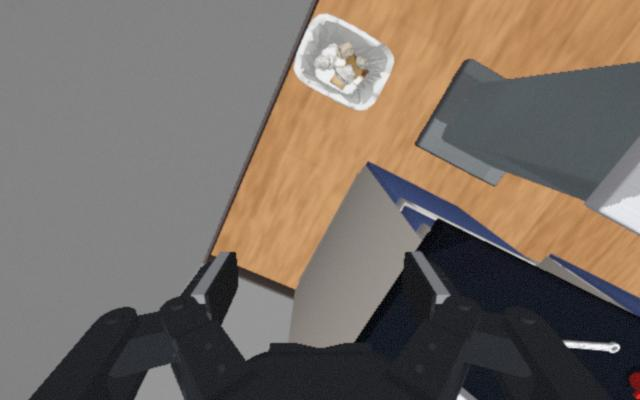

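The call was refused and the picture hasn't changed. The rows probably need all three fields, so I'll send complete ones.

arm_command([
  {"fingers":100,"roll":0,"slide":[-0.0413,0.0225,0.0016]},
  {"fingers":100,"roll":0,"slide":[-0.0413,0.0225,0.0016]},
  {"fingers":100,"roll":0,"slide":[-0.0413,0.0225,0.0016]},
  {"fingers":100,"roll":0,"slide":[-0.0413,0.0225,0.0016]},
  {"fingers":100,"roll":0,"slide":[-0.0413,0.0225,0.0016]},
  {"fingers":100,"roll":0,"slide":[-0.0413,0.0225,0.0016]},
  {"fingers":100,"roll":0,"slide":[-0.0413,0.0225,0.0016]},
  {"fingers":100,"roll":0,"slide":[-0.0413,0.0225,0.0016]},
  {"fingers":100,"roll":0,"slide":[-0.0413,0.0225,0.0016]},
  {"fingers":100,"roll":0,"slide":[-0.0413,0.0225,0.0016]},
  {"fingers":100,"roll":0,"slide":[0,0,0]},
  {"fingers":100,"roll":0,"slide":[0,0,0]},
])

```text
clock: 1.7
eef_pos: [536.5, -152.2, 215.1]
tcp_rot: [0.718, -3.058, -0.0]
contact_force: [-0.0, -0.8, -1.1]
width: 85.2
```

```bash
python3 - <<'E'
from h import *
import pickle
st();i=ctrl.camera_info('wrist');im=ctrl.get_image('wrist')[:,:,::-1].copy();cv2.imwrite('pics/w1.png',im);pickle.dump(i,open('w1.pkl','wb'))
print(proj(i,[538,-153,70]))
E
```

```text
t 1.7 p [ 536.5 -152.2  215.1] yh 2.032 tilt [-0.0005 -0.0001] F [-0.  -0.8 -1.1] M [-0.03  0.04  0.01] w 85.2 q [ 0.08 -0.07 -0.06  0.   -1.59 -1.19]
[318.37359331 185.34392965]
```

View pics/w1.png

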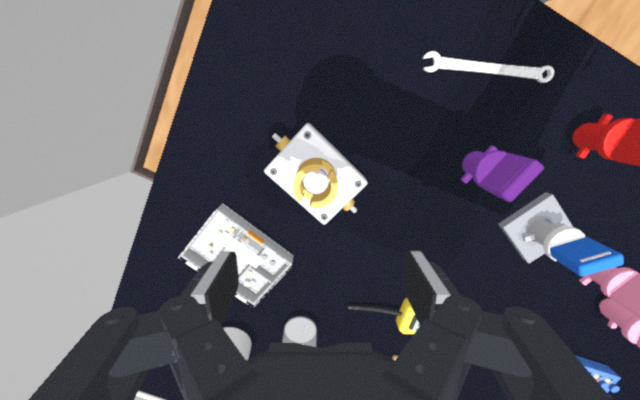

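```bash
python3 - <<'E'
from h import *
import pickle
im=cv2.imread('pics/w1.png');i=pickle.load(open('w1.pkl','rb'))
# rectified rim-plane view: 0.1 mm... 5px/mm around (538,-153), z=70
H=[];S=[];D=[]
for dx,dy in((-40,-40),(40,-40),(40,40),(-40,40)):
    S.append(proj(i,[538+dx,-153+dy,70]));D.append([300-7*dy,300-7*dx])
M=cv2.getPerspectiveTransform(np.float32(S),np.float32(D))
r=cv2.warpPerspective(im,M,(600,600),flags=2)
cv2.line(r,(300,290),(300,310),(0,0,255),1);cv2.line(r,(290,300),(310,300),(0,0,255),1)
cv2.imwrite('pics/r1.png',r)
E
```

```text
(no output)
```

View pics/r1.png

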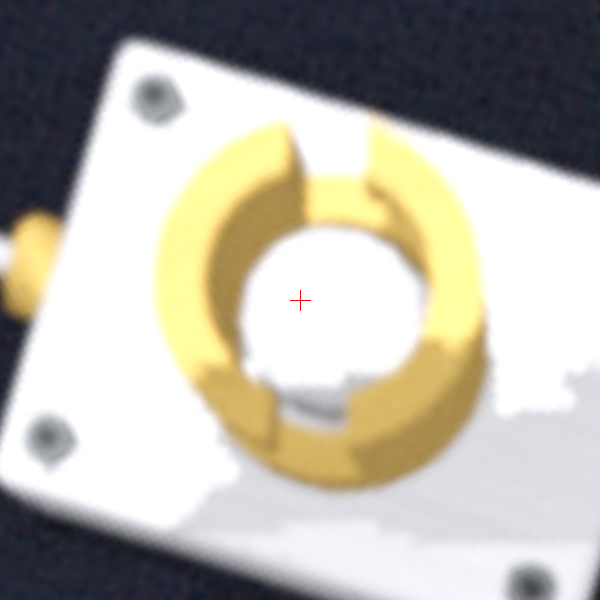

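```bash
python3 - <<'E'
from h import *
from scipy.optimize import least_squares
r=cv2.imread('pics/r1.png');hsv=cv2.cvtColor(r,cv2.COLOR_BGR2HSV);m=cv2.inRange(hsv,(10,80,60),(35,255,255))
m[:, :130]=0
P=[]
for a in np.deg2rad(np.arange(175,350,2)):  # image angle, 270=up
    rr=np.arange(130,200,.5);u=(320+rr*np.cos(a)).round().astype(int);v=(286+rr*np.sin(a)).round().astype(int)
    k=np.nonzero(m[v,u])[0]
    if len(k): P.append((np.rad2deg(a),u[k[-1]],v[k[-1]],rr[k[-1]]))
P=np.array(P);print(P[::4].round(0).tolist())
Q=P[P[:,3]>150][:,1:3]
f=least_squares(lambda c:np.hypot(*(Q-c[:2]).T)-c[2],[320,286,168],loss='soft_l1');c=f.x
print(c,c[2]/7,'world',538+(300-c[1])/7,-153-(c[0]-300)/7, np.abs(f.fun).mean())
# gap edges: mask profile at radii around fitted centre
for R in (20.5,21,22,23):
  for a0 in (-90,90):
    aa=np.deg2rad(np.arange(a0-40,a0+40,.5));u=(c[0]+7*R*np.cos(aa)).round().astype(int);v=(c[1]+7*R*np.sin(aa)).round().astype(int)
    k=m[v,u]>0;e=np.nonzero(np.diff(k.astype(int)))[0];print(R,a0,np.rad2deg(aa)[e].round(1))
i=ctrl.camera_info('top');print(atz(i,431.8,182.1,70))
E
```

```text
[[175.0, 160.0, 300.0, 161.0], [183.0, 159.0, 278.0, 162.0], [191.0, 161.0, 255.0, 162.0], [199.0, 166.0, 233.0, 163.0], [207.0, 174.0, 212.0, 164.0], [215.0, 187.0, 193.0, 162.0], [223.0, 200.0, 174.0, 164.0], [231.0, 218.0, 160.0, 162.0], [239.0, 235.0, 145.0, 165.0], [247.0, 256.0, 135.0, 164.0], [255.0, 278.0, 128.0, 164.0], [293.0, 383.0, 136.0, 162.0], [301.0, 403.0, 148.0, 162.0], [309.0, 421.0, 162.0, 160.0], [317.0, 437.0, 177.0, 160.0], [325.0, 449.0, 196.0, 158.0], [333.0, 460.0, 215.0, 157.0], [341.0, 467.0, 235.0, 156.0], [349.0, 473.0, 256.0, 156.0]]
[316.69500055 280.67772821 157.63026696] 22.518609565284244 world 540.7603245420373 -155.38500007901564 0.5792088244647471
20.5 -90 [-100.5  -67. ]
20.5 90 [ 77.5 104. ]
21 -90 [-100.5  -67.5]
21 90 [ 77.5  99.   99.5 100. ]
22 -90 [-101.   -68.5]
22 90 [82.  82.5]
23 -90 []
23 90 []
[ 539.45628998 -156.23370323   70.        ]
```

```bash
python3 -c "
from h import *
to(478,142,220)"
```

```text
t 1.75 p [ 536.4 -152.7  215.3] yh 2.031 tilt [-0.0001 -0.0001] F [ 0.4 -0.4  0.6] M [-0.08  0.04 -0.03] w 85.3 q [ 0.08 -0.07 -0.06  0.   -1.59 -1.19]
slide m [-0.0786  0.29   -0.0047] rows>= 4.807682137439027
```

arm_command([
  {"fingers":100,"roll":0,"slide":[-0.0131,0.0483,-0.001]},
  {"fingers":100,"roll":0,"slide":[-0.0131,0.0483,-0.001]},
  {"fingers":100,"roll":0,"slide":[-0.0131,0.0483,-0.001]},
  {"fingers":100,"roll":0,"slide":[-0.0131,0.0483,-0.001]},
  {"fingers":100,"roll":0,"slide":[-0.0131,0.0483,-0.001]},
  {"fingers":100,"roll":0,"slide":[-0.0131,0.0483,0]},
  {"fingers":100,"roll":-0.178,"slide":[0,0,0]},
  {"fingers":100,"roll":-0.178,"slide":[0,0,0]},
  {"fingers":100,"roll":-0.178,"slide":[0,0,0]},
  {"fingers":100,"roll":-0.178,"slide":[0,0,0]},
  {"fingers":100,"roll":-0.178,"slide":[0,0,0]},
  {"fingers":100,"roll":-0.178,"slide":[0,0,0]},
  {"fingers":100,"roll":-0.178,"slide":[0,0,0]},
  {"fingers":100,"roll":-0.178,"slide":[0,0,0]},
  {"fingers":100,"roll":-0.178,"slide":[0,0,0]},
  {"fingers":100,"roll":-0.178,"slide":[0,0,0]},
  {"fingers":100,"roll":-0.17,"slide":[0,0,0]},
  {"fingers":100,"roll":0,"slide":[0,0,0]},
  {"fingers":100,"roll":0,"slide":[0,0,0]},
])

```text
clock: 4.12
eef_pos: [478.3, 141.7, 220.5]
tcp_rot: [-2.931, 1.129, -0.0]
contact_force: [-0.5, -0.2, 0.1]
width: 85.3
```

```bash
python3 - <<'E'
from h import *
import pickle
st();i=ctrl.camera_info('wrist');im=ctrl.get_image('wrist')[:,:,::-1].copy();cv2.imwrite('pics/w2.png',im);pickle.dump(i,open('w2.pkl','wb'))
hsv=cv2.cvtColor(im,cv2.COLOR_BGR2HSV)
b=cv2.inRange(hsv,(100,120,60),(125,255,255));p=proj(i,[478,142,100]);print(p)
cs=[c for c in cv2.findContours(b,0,2)[0] if cv2.contourArea(c)>150]
for c in cs:
    r=cv2.minAreaRect(c);print(r)
# rectified at z=100
S=[];D=[]
for dx,dy in((-40,-40),(40,-40),(40,40),(-40,40)):
    S.append(proj(i,[478+dx,142+dy,100]));D.append([300-7*dy,300-7*dx])
M=cv2.getPerspectiveTransform(np.float32(S),np.float32(D))
r=cv2.warpPerspective(im,M,(600,600),flags=2)
cv2.imwrite('pics/r2.png',r)
E
```

```text
t 4.12 p [478.3 141.7 220.5] yh -2.306 tilt [0.0003 0.0003] F [-0.5 -0.2  0.1] M [ 0.01 -0.06 -0.02] w 85.3 q [ 0.69 -0.23 -0.19 -0.   -1.61  0.14]
[320.09811231 191.20003631]
((319.5, 187.0), (50.0, 15.0), 90.0)
((103.0, 166.0), (70.91105651855469, 119.50257110595703), 35.53767776489258)
```

View pics/w2.png

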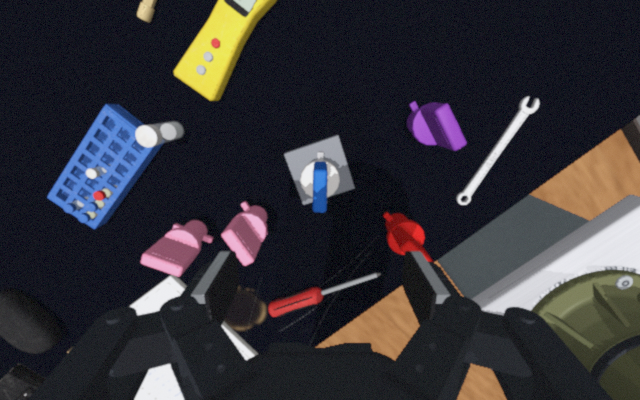

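View pics/r2.png

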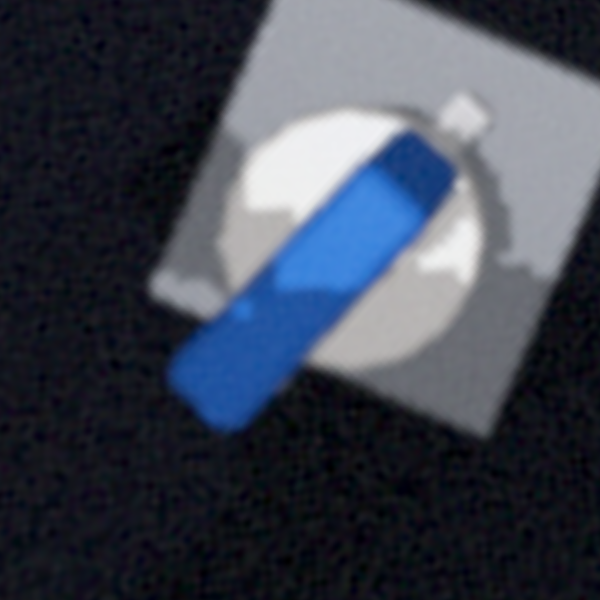

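arm_command([
  {"fingers":100,"roll":0,"slide":[0,0,0.045]},
  {"fingers":100,"roll":0,"slide":[0,0,0.045]},
  {"fingers":100,"roll":0,"slide":[0,0,0.04]},
  {"fingers":100,"roll":0,"slide":[0,0,0.026]},
  {"fingers":100,"roll":0,"slide":[0,0,0]},
  {"fingers":0,"roll":0,"slide":[0,0,0]},
  {"fingers":0,"roll":0,"slide":[0,0,0]},
  {"fingers":0,"roll":0,"slide":[0,0,0]},
  {"fingers":0,"roll":0,"slide":[0,0,0]},
  {"fingers":0,"roll":0,"slide":[0,0,0]},
  {"fingers":0,"roll":0,"slide":[0,0,0]},
  {"fingers":0,"roll":0,"slide":[0,0,0]},
  {"fingers":0,"roll":0,"slide":[0,0,0]},
])

```text
clock: 5.8
eef_pos: [478.6, 142.5, 64.9]
tcp_rot: [-2.934, 1.122, -0.001]
contact_force: [-0.9, 0.2, 5.2]
width: 13.1
```

```bash
python3 - <<'E'
from h import *
st();im=ctrl.get_image('wrist')[:,:,::-1];cv2.imwrite('pics/w3.png',im)
E
```

```text
t 5.8 p [478.6 142.5  64.9] yh -2.301 tilt [0.0009 0.0004] F [-0.9  0.2  5.2] M [0.07 0.26 0.01] w 13.1 q [ 0.69 -0.19 -0.44  0.   -1.32  0.15]
```

View pics/w3.png

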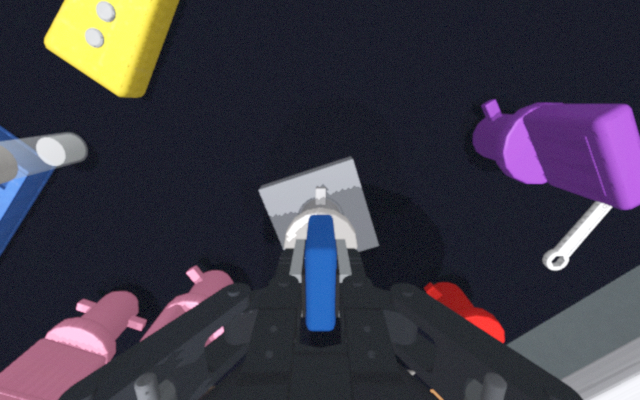

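The wing is between the pads (13 mm opening, columns 305–335), so it is gripped. Lifting.

arm_command([
  {"fingers":0,"roll":0,"slide":[0,0,-0.006]},
  {"fingers":0,"roll":0,"slide":[0,0,-0.01]},
  {"fingers":0,"roll":0,"slide":[0,0,-0.02]},
  {"fingers":0,"roll":0,"slide":[0,0,-0.03]},
  {"fingers":0,"roll":0,"slide":[0,0,-0.034]},
  {"fingers":0,"roll":0,"slide":[0,0,-0.03]},
  {"fingers":0,"roll":0,"slide":[0,0,0]},
  {"fingers":0,"roll":0,"slide":[0,0,0]},
])

```text
clock: 6.85
eef_pos: [477.7, 142.3, 193.1]
tcp_rot: [2.933, -1.122, -0.003]
contact_force: [-0.6, 0.0, -2.2]
width: 13.3
```

```bash
python3 - <<'E'
from h import *
to(540.2,-155.5,195);im=ctrl.get_image('wrist')[:,:,::-1];cv2.imwrite('pics/w4.png',im)
im=ctrl.get_image('scene')[:,:,::-1];cv2.imwrite('pics/s4.png',cv2.resize(im[130:300,180:420],None,fx=3,fy=3))
E
```

```text
t 6.85 p [477.7 142.3 193.1] yh -2.302 tilt [-0.0019 -0.0002] F [-0.6  0.  -2.2] M [ 0.02  0.02 -0.01] w 13.3 q [ 0.69 -0.23 -0.24 -0.   -1.57  0.15]
slide m [ 0.2453  0.18   -0.0019] rows>= 4.86875552389903
```

View pics/w4.png

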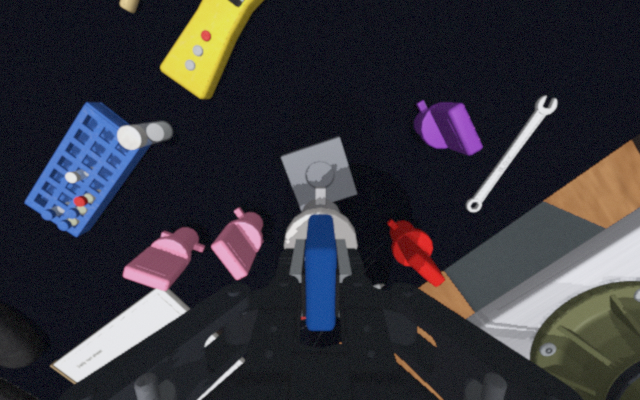

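View pics/s4.png

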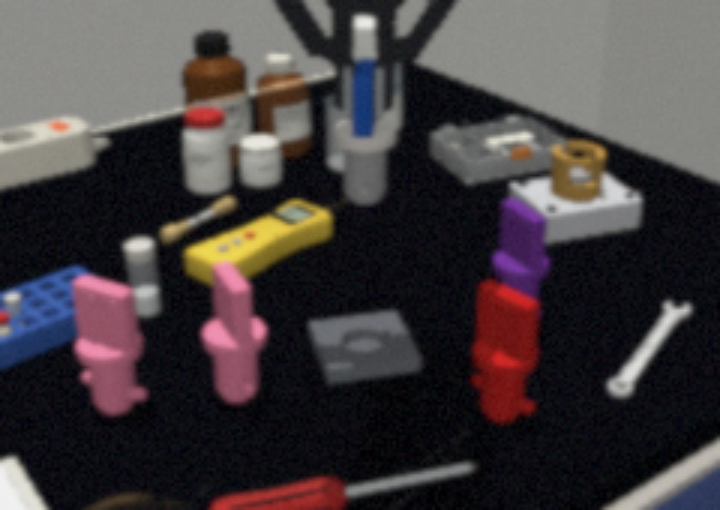

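The trap is out and hanging upright, and the stand at (320,175) is empty.

arm_command([
  {"fingers":0,"roll":0,"slide":[0.02,0.015,0]},
  {"fingers":0,"roll":0,"slide":[0.036,0.027,0]},
  {"fingers":0,"roll":0,"slide":[0.04,0.029,0]},
  {"fingers":0,"roll":0,"slide":[0.04,0.029,0]},
  {"fingers":0,"roll":0,"slide":[0.04,0.029,0]},
  {"fingers":0,"roll":0,"slide":[0.036,0.027,0]},
  {"fingers":0,"roll":0,"slide":[0.0333,0.024,0]},
  {"fingers":0,"roll":-0.1,"slide":[0,0,0]},
  {"fingers":0,"roll":-0.16,"slide":[0,0,0]},
  {"fingers":0,"roll":-0.16,"slide":[0,0,0]},
  {"fingers":0,"roll":-0.16,"slide":[0,0,0]},
  {"fingers":0,"roll":-0.1,"slide":[0,0,0]},
  {"fingers":0,"roll":0,"slide":[0,0,0]},
  {"fingers":0,"roll":0,"slide":[0,0,0]},
])

```text
clock: 8.7
eef_pos: [540.5, -155.4, 193.7]
tcp_rot: [-3.14, 0.083, 0.002]
contact_force: [-0.5, 0.8, -2.8]
width: 13.3
```

```bash
python3 - <<'E'
from h import *
import pickle
to(540.2,-155.5,195);i=ctrl.camera_info('wrist');im=ctrl.get_image('wrist')[:,:,::-1].copy();cv2.imwrite('pics/w5.png',im)
pickle.dump(i,open('w5.pkl','wb'))
im=ctrl.get_image('top')[:,:,::-1];cv2.imwrite('pics/t5.png',cv2.resize(im[130:230,370:480],None,fx=6,fy=6)[:600])
E
```

```text
t 8.7 p [ 540.5 -155.4  193.7] yh -1.624 tilt [-0.0011  0.0001] F [-0.5  0.8 -2.8] M [-0.01  0.   -0.02] w 13.3 q [ 0.08 -0.06 -0.08 -0.   -1.55  1.44]
slide m [-0.0003  0.0001 -0.0013] rows>= 0.022193004857794844
```

View pics/w5.png

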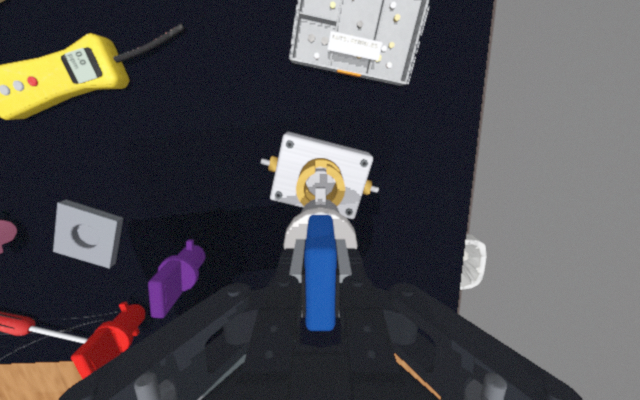

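arm_command([
  {"fingers":0,"roll":0,"slide":[0,0,0.025]},
  {"fingers":0,"roll":0,"slide":[0,0,0.025]},
  {"fingers":0,"roll":0,"slide":[0,0,0.01]},
  {"fingers":0,"roll":0,"slide":[0,0,0.005]},
  {"fingers":0,"roll":0,"slide":[0,0,0.004]},
  {"fingers":0,"roll":0,"slide":[0,0,0]},
  {"fingers":0,"roll":0,"slide":[0,0,0]},
])

```text
clock: 9.68
eef_pos: [541.0, -155.5, 125.9]
tcp_rot: [3.141, -0.08, 0.001]
contact_force: [0.8, -1.0, -2.2]
width: 13.2
```

```bash
python3 - <<'E'
from h import *
st();im=ctrl.get_image('wrist')[:,:,::-1].copy();cv2.imwrite('pics/w6.png',cv2.resize(im[130:280,240:400],None,fx=4,fy=4))
st()
E
```

```text
t 9.68 p [ 541.  -155.5  125.9] yh -1.622 tilt [ 0.0008 -0.    ] F [ 0.8 -1.  -2.2] M [ 0.04 -0.01  0.05] w 13.2 q [ 0.08 -0.05 -0.19  0.   -1.42  1.44]
t 9.72 p [ 541.  -155.5  125.9] yh -1.622 tilt [ 0.0008 -0.    ] F [-0.5 -0.2 -1.3] M [-0.04  0.08  0.04] w 13.4 q [ 0.08 -0.05 -0.19  0.   -1.42  1.44]
```

View pics/w6.png

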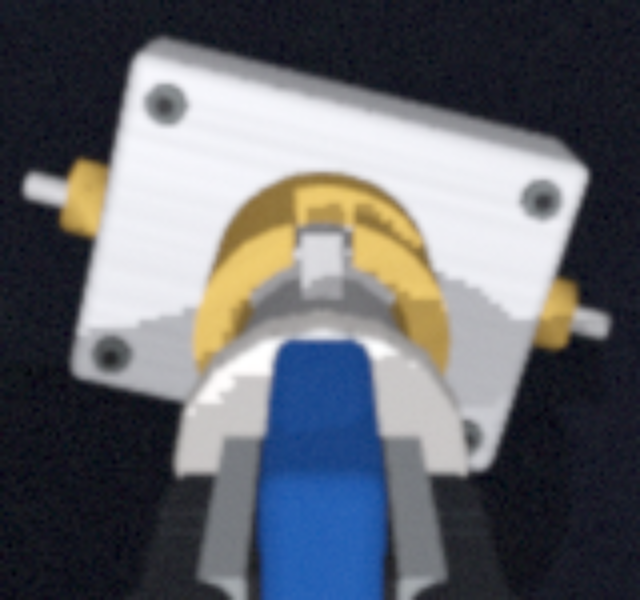

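arm_command([
  {"fingers":0,"roll":0,"slide":[0,0,0.003]},
  {"fingers":0,"roll":0,"slide":[0,0,0.002]},
  {"fingers":0,"roll":0,"slide":[0,0,0.0015]},
  {"fingers":0,"roll":0,"slide":[0,0,0.0015]},
  {"fingers":0,"roll":0,"slide":[0,0,0.001]},
  {"fingers":0,"roll":0,"slide":[0,0,0]},
])

```text
clock: 10.48
eef_pos: [540.7, -155.5, 116.2]
tcp_rot: [-3.14, 0.08, 0.0]
contact_force: [-0.7, 0.2, -1.6]
width: 13.5
```

No contact force at 16.7 mm deep, so the lugs are in the gaps. Now on to the plate.

arm_command([
  {"fingers":0,"roll":0,"slide":[0,0,0.002]},
  {"fingers":0,"roll":0,"slide":[0,0,0.002]},
  {"fingers":0,"roll":0,"slide":[0,0,0.001]},
  {"fingers":0,"roll":0,"slide":[0,0,0.001]},
  {"fingers":0,"roll":0,"slide":[0,0,0]},
  {"fingers":0,"roll":0,"slide":[0,0,0]},
])

```text
clock: 11.22
eef_pos: [540.9, -155.5, 110.6]
tcp_rot: [3.141, -0.08, 0.001]
contact_force: [-0.8, 0.8, 2.9]
width: 13.3
```

```bash
python3 - <<'E'
from h import *
st();im=ctrl.get_image('wrist')[:,:,::-1].copy();cv2.imwrite('pics/w7.png',cv2.resize(im[130:280,240:400],None,fx=4,fy=4))
E
```

```text
t 11.22 p [ 540.9 -155.5  110.6] yh -1.622 tilt [ 0.0004 -0.    ] F [-0.8  0.8  2.9] M [0.29 0.42 0.01] w 13.3 q [ 0.08 -0.04 -0.21  0.   -1.4   1.44]
```

View pics/w7.png

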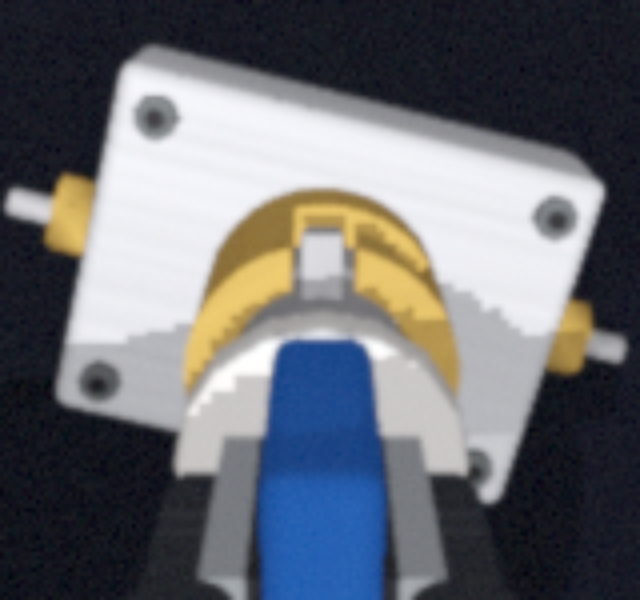

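Spring load of about 5 N net at 22 mm deep, as expected. Pressing to about 34 mm.

arm_command([
  {"fingers":0,"roll":0,"slide":[0,0,0.003]},
  {"fingers":0,"roll":0,"slide":[0,0,0.003]},
  {"fingers":0,"roll":0,"slide":[0,0,0.003]},
  {"fingers":0,"roll":0,"slide":[0,0,0.002]},
  {"fingers":0,"roll":0,"slide":[0,0,0.001]},
  {"fingers":0,"roll":0,"slide":[0,0,0]},
  {"fingers":0,"roll":0,"slide":[0,0,0]},
])

```text
clock: 12.15
eef_pos: [541.0, -155.5, 99.1]
tcp_rot: [3.14, -0.08, 0.001]
contact_force: [-2.5, 0.0, 8.0]
width: 13.3
```

```bash
python3 -c "
from h import *
st()"
```

```text
t 12.15 p [ 541.  -155.5   99.1] yh -1.621 tilt [ 0.0009 -0.0003] F [-2.5  0.   8. ] M [ 0.66  0.95 -0.03] w 13.3 q [ 0.08 -0.03 -0.23  0.   -1.37  1.44]
```

Now the clockwise twist (positive roll), first most of the way.

arm_command([
  {"fingers":0,"roll":0.05,"slide":[0,0,0]},
  {"fingers":0,"roll":0.08,"slide":[0,0,0]},
  {"fingers":0,"roll":0.08,"slide":[0,0,0]},
  {"fingers":0,"roll":0.04,"slide":[0,0,0]},
  {"fingers":0,"roll":0,"slide":[0,0,0]},
])

```text
clock: 12.78
eef_pos: [541.6, -155.9, 99.5]
tcp_rot: [3.105, -0.471, 0.004]
contact_force: [0.3, 0.2, 7.4]
width: 12.9
```

```bash
python3 -c "
from h import *
st()"
```

```text
t 12.78 p [ 541.6 -155.9   99.5] yh -1.872 tilt [ 0.0026 -0.001 ] F [0.3 0.2 7.4] M [ 0.02  0.14 -0.08] w 12.9 q [ 0.08 -0.03 -0.23  0.   -1.37  1.19]
```

arm_command([
  {"fingers":0,"roll":0.08,"slide":[0,0,0]},
  {"fingers":0,"roll":0.08,"slide":[0,0,0]},
  {"fingers":0,"roll":0.08,"slide":[0,0,0]},
  {"fingers":0,"roll":0.08,"slide":[0,0,0]},
  {"fingers":0,"roll":0.06,"slide":[0,0,0]},
  {"fingers":0,"roll":0.04,"slide":[0,0,0]},
  {"fingers":0,"roll":0.04,"slide":[0,0,0]},
  {"fingers":0,"roll":0,"slide":[0,0,0]},
])

```text
clock: 13.78
eef_pos: [541.7, -156.0, 99.6]
tcp_rot: [2.917, -1.167, 0.005]
contact_force: [-0.4, -0.0, 7.9]
width: 12.7
```

```bash
python3 -c "
from h import *
st()"
```

```text
t 13.78 p [ 541.7 -156.    99.6] yh -2.332 tilt [ 0.0029 -0.0012] F [-0.4 -0.   7.9] M [-0.07  0.06 -0.  ] w 12.7 q [ 0.08 -0.03 -0.23  0.   -1.37  0.73]
```

Turned 0.71 rad with no resistance. Small steps now to feel the stop.

arm_command([
  {"fingers":0,"roll":0.03,"slide":[0,0,0]},
  {"fingers":0,"roll":0.03,"slide":[0,0,0]},
  {"fingers":0,"roll":0.03,"slide":[0,0,0]},
  {"fingers":0,"roll":0,"slide":[0,0,0]},
])

```text
clock: 14.28
eef_pos: [541.7, -156.0, 99.6]
tcp_rot: [-2.861, 1.297, -0.005]
contact_force: [0.2, -0.7, 8.5]
width: 13.7
```

```bash
python3 -c "
from h import *
st()"
```

```text
t 14.28 p [ 541.7 -156.    99.6] yh -2.422 tilt [ 0.0028 -0.0012] F [ 0.2 -0.7  8.5] M [-0.08  0.07 -0.01] w 13.7 q [ 0.08 -0.03 -0.23  0.   -1.37  0.64]
```

arm_command([
  {"fingers":0,"roll":0.025,"slide":[0,0,0]},
  {"fingers":0,"roll":0.025,"slide":[0,0,0]},
  {"fingers":0,"roll":0,"slide":[0,0,0]},
])

```text
clock: 14.65
eef_pos: [541.7, -156.0, 99.6]
tcp_rot: [-2.828, 1.368, -0.005]
contact_force: [-1.0, -0.3, 7.4]
width: 13.4
```

```bash
python3 -c "
from h import *
st()"
```

```text
t 14.65 p [ 541.7 -156.    99.6] yh -2.472 tilt [ 0.0029 -0.0012] F [-1.  -0.3  7.4] M [-0.04  0.09  0.01] w 13.4 q [ 0.08 -0.03 -0.23  0.   -1.37  0.59]
```

```bash
python3 - <<'E'
from h import *
im=ctrl.get_image('wrist')[:,:,::-1].copy();cv2.imwrite('pics/w8.png',cv2.resize(im[130:280,240:400],None,fx=4,fy=4))
im=ctrl.get_image('scene')[:,:,::-1];cv2.imwrite('pics/s8.png',cv2.resize(im[120:240,310:430],None,fx=5,fy=5))
E
```

```text
(no output)
```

View pics/w8.png

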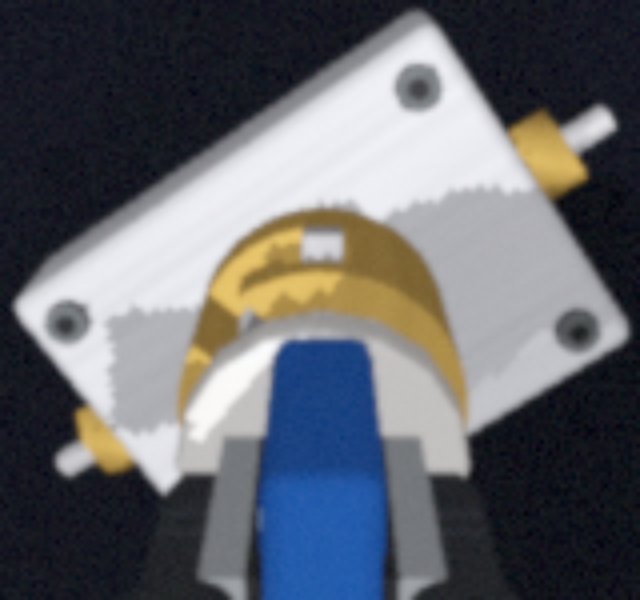

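View pics/s8.png

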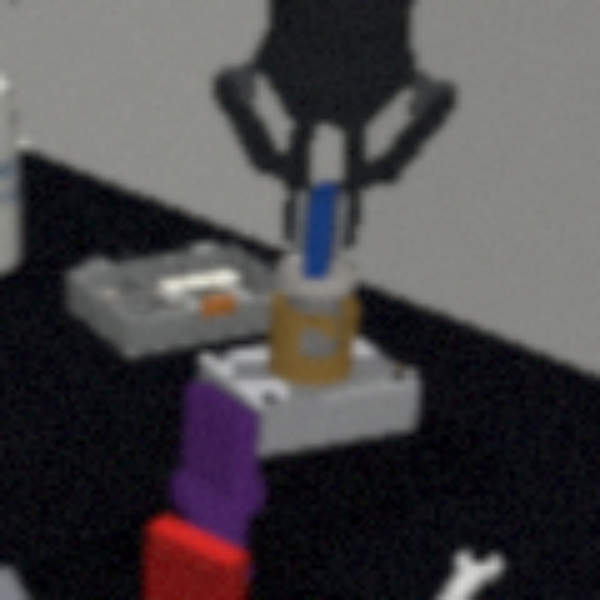

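arm_command([
  {"fingers":0,"roll":0.02,"slide":[0,0,0]},
  {"fingers":0,"roll":0.02,"slide":[0,0,0]},
  {"fingers":0,"roll":0,"slide":[0,0,0]},
])

```text
clock: 15.12
eef_pos: [541.7, -156.0, 99.6]
tcp_rot: [-2.8, 1.424, -0.005]
contact_force: [-0.1, -0.3, 6.8]
width: 13.5
```

```bash
python3 -c "
from h import *
st()"
```

```text
t 15.12 p [ 541.7 -156.    99.6] yh -2.512 tilt [ 0.0027 -0.0013] F [-0.1 -0.3  6.8] M [-0.09  0.1   0.03] w 13.5 q [ 0.08 -0.03 -0.23  0.   -1.37  0.55]
```

The picture shows the lug in the slot, turning with the wing, near the slot's clockwise end. Continuing to feel for the stop.

arm_command([
  {"fingers":0,"roll":0.02,"slide":[0,0,0]},
  {"fingers":0,"roll":0.02,"slide":[0,0,0]},
  {"fingers":0,"roll":0,"slide":[0,0,0]},
])

```text
clock: 15.5
eef_pos: [541.7, -156.0, 99.6]
tcp_rot: [2.772, -1.477, 0.005]
contact_force: [-1.1, -1.2, 6.4]
width: 13.3
```

```bash
python3 -c "
from h import *
st()"
```

```text
t 15.5 p [ 541.7 -156.    99.6] yh -2.55 tilt [ 0.0025 -0.0017] F [-1.1 -1.2  6.4] M [-0.23  0.18  0.94] w 13.3 q [ 0.08 -0.03 -0.23  0.   -1.37  0.51]
```

Stop felt: Mz 0.94 N·m at 0.93 rad. I'll ease back into the play, then let it rise.

arm_command([
  {"fingers":0,"roll":-0.04,"slide":[0,0,0]},
  {"fingers":0,"roll":-0.03,"slide":[0,0,0]},
  {"fingers":0,"roll":0,"slide":[0,0,-0.002]},
  {"fingers":0,"roll":0,"slide":[0,0,-0.002]},
  {"fingers":0,"roll":0,"slide":[0,0,-0.0015]},
  {"fingers":0,"roll":0,"slide":[0,0,0]},
])

```text
clock: 16.25
eef_pos: [541.6, -155.9, 104.7]
tcp_rot: [-2.821, 1.382, -0.004]
contact_force: [0.6, -0.7, 4.8]
width: 13.4
```

```bash
python3 -c "
from h import *
st()"
```

```text
t 16.25 p [ 541.6 -155.9  104.7] yh -2.482 tilt [ 0.0026 -0.001 ] F [ 0.6 -0.7  4.8] M [-0.3  -0.29 -0.  ] w 13.4 q [ 0.08 -0.04 -0.22  0.   -1.38  0.58]
```

arm_command([
  {"fingers":0,"roll":0,"slide":[0,0,-0.001]},
  {"fingers":0,"roll":0,"slide":[0,0,-0.0007]},
  {"fingers":0,"roll":0,"slide":[0,0,0]},
])

```text
clock: 16.62
eef_pos: [541.4, -155.7, 105.9]
tcp_rot: [-2.821, 1.382, -0.003]
contact_force: [2.2, -2.9, 4.6]
width: 13.3
```

```bash
python3 -c "
from h import *
st()"
```

```text
t 16.62 p [ 541.4 -155.7  105.9] yh -2.482 tilt [ 0.0017 -0.0005] F [ 2.2 -2.9  4.6] M [-0.81 -1.25 -0.02] w 13.3 q [ 0.08 -0.04 -0.22  0.   -1.39  0.58]
```

arm_command([
  {"fingers":0,"roll":0,"slide":[0,0,-0.0007]},
  {"fingers":0,"roll":0,"slide":[0,0,-0.0005]},
  {"fingers":0,"roll":0,"slide":[0,0,0]},
])

```text
clock: 17.0
eef_pos: [540.9, -155.4, 106.7]
tcp_rot: [-2.821, 1.382, -0.0]
contact_force: [3.9, -1.7, 3.6]
width: 13.0
```

```bash
python3 - <<'E'
from h import *
st()
im=ctrl.get_image('wrist')[:,:,::-1].copy();cv2.imwrite('pics/w9.png',cv2.resize(im[130:280,240:400],None,fx=4,fy=4))
E
```

```text
t 17.0 p [ 540.9 -155.4  106.7] yh -2.482 tilt [0.0002 0.0001] F [ 3.9 -1.7  3.6] M [-0.72 -1.42  0.01] w 13.0 q [ 0.08 -0.04 -0.22 -0.   -1.39  0.58]
```

View pics/w9.png

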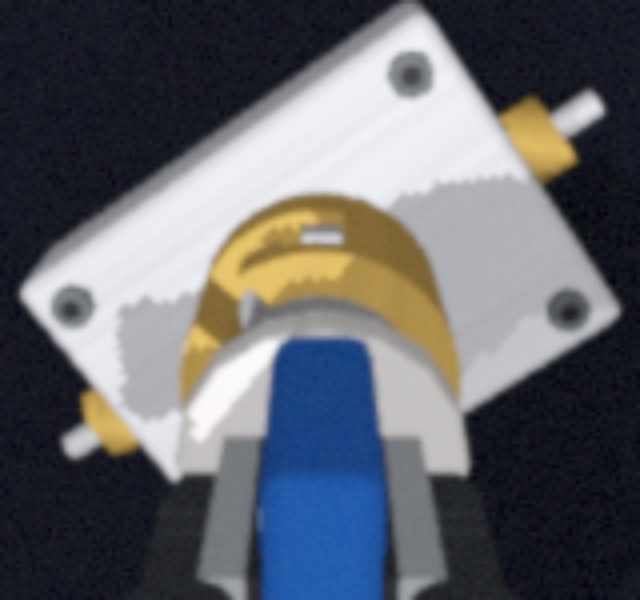

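The lug is now half hidden up in its notch. A bit more, to feel the top.

arm_command([
  {"fingers":0,"roll":0,"slide":[0,0,-0.0005]},
  {"fingers":0,"roll":0,"slide":[0,0,-0.0005]},
  {"fingers":0,"roll":0,"slide":[0,0,0]},
])

```text
clock: 17.42
eef_pos: [540.7, -155.4, 106.9]
tcp_rot: [-2.821, 1.382, 0.001]
contact_force: [4.7, -3.2, 1.2]
width: 13.1
```

```bash
python3 -c "
from h import *
st()"
```

```text
t 17.43 p [ 540.7 -155.4  106.9] yh -2.482 tilt [-0.0005  0.0004] F [ 4.7 -3.2  1.2] M [-0.99 -1.94 -0.01] w 13.1 q [ 0.08 -0.04 -0.22 -0.   -1.39  0.58]
```

It reached the notch top at TCP z 106.9, where expected, and Fz is dropping. Releasing.

arm_command([
  {"fingers":30,"roll":0,"slide":[0,0,0]},
  {"fingers":60,"roll":0,"slide":[0,0,0]},
  {"fingers":60,"roll":0,"slide":[0,0,0]},
  {"fingers":60,"roll":0,"slide":[0,0,0]},
  {"fingers":60,"roll":0,"slide":[0,0,0]},
])

```text
clock: 18.05
eef_pos: [540.6, -155.4, 107.6]
tcp_rot: [-2.821, 1.382, 0.0]
contact_force: [-0.4, -0.1, -0.5]
width: 51.2
```

```bash
python3 - <<'E'
from h import *
st()
im=ctrl.get_image('wrist')[:,:,::-1].copy();cv2.imwrite('pics/w10.png',cv2.resize(im[130:330,220:420],None,fx=3,fy=3))
E
```

```text
t 18.05 p [ 540.6 -155.4  107.6] yh -2.482 tilt [-0.0003  0.0002] F [-0.4 -0.1 -0.5] M [ 0.02 -0.01  0.05] w 51.2 q [ 0.08 -0.04 -0.22 -0.   -1.39  0.58]
```

View pics/w10.png

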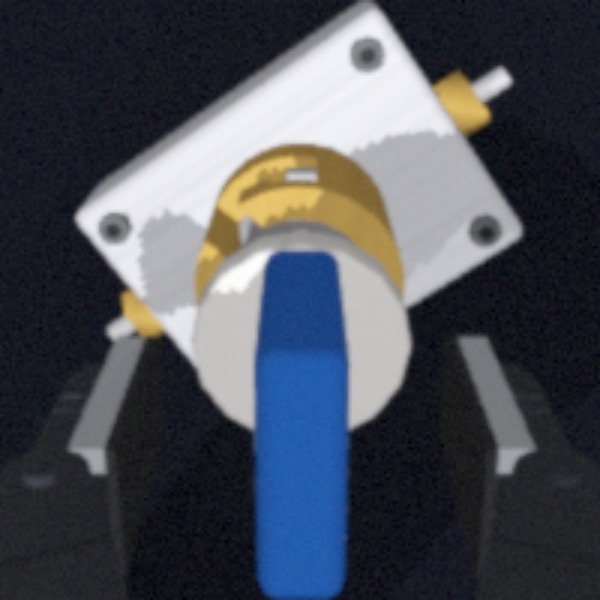

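Free of the gripper, and it hasn't sprung up or turned. Retreating straight up.

arm_command([
  {"fingers":60,"roll":0,"slide":[0,0,-0.02]},
  {"fingers":60,"roll":0,"slide":[0,0,-0.04]},
  {"fingers":60,"roll":0,"slide":[0,0,-0.04]},
  {"fingers":60,"roll":0,"slide":[0,0,-0.03]},
  {"fingers":60,"roll":0,"slide":[0,0,0]},
  {"fingers":60,"roll":0,"slide":[0,0,0]},
])

```text
clock: 18.85
eef_pos: [540.7, -155.3, 238.0]
tcp_rot: [-2.821, 1.381, -0.0]
contact_force: [-0.6, -0.1, -0.0]
width: 50.9
```

```bash
python3 - <<'E'
from h import *
st();i=ctrl.camera_info('wrist')
im=ctrl.get_image('wrist')[:,:,::-1].copy();cv2.imwrite('pics/w11.png',im)
sc=ctrl.get_image('scene')[:,:,::-1].copy();cv2.imwrite('pics/s11.png',cv2.resize(sc[100:280,180:440],None,fx=3,fy=3))
j=ctrl.camera_info('scene')
hsv=cv2.cvtColor(sc,cv2.COLOR_BGR2HSV);b=cv2.inRange(hsv,(100,120,50),(125,255,255));b[:,:350]=0;b[:130]=0;b[230:,]=0
y,x=np.nonzero(b);print('scene blue rows',y.min(),y.max(),x.min(),x.max(),'expected locked top/bottom centre',proj(j,[540.5,-155.5,142]),proj(j,[540.5,-155.5,98]),'unlocked top',proj(j,[540.5,-155.5,148]))
hsv=cv2.cvtColor(im,cv2.COLOR_BGR2HSV);b=cv2.inRange(hsv,(100,120,50),(125,255,255));b[:,:250]=0;b[:,400:]=0
c=max(cv2.findContours(b,0,2)[0],key=cv2.contourArea);print(cv2.minAreaRect(c))
for z in(142,148):
  for s in(-1,1):
    h=-2.482-np.pi/2;print(z,s,proj(i,[540.6+s*22*np.cos(h),-155.4+s*22*np.sin(h),z]))
E
```

```text
t 18.85 p [ 540.7 -155.3  238. ] yh -2.482 tilt [0.0003 0.0005] F [-0.6 -0.1 -0. ] M [ 0.07  0.01 -0.02] w 50.9 q [ 0.08 -0.06 -0.   -0.   -1.63  0.58]
scene blue rows 154 172 372 376 expected locked top/bottom centre [374.760637   154.66770488] [373.44963826 169.99627117] unlocked top [374.94312729 152.53397698]
((321.034423828125, 194.03695678710938), (16.7750186920166, 56.24985122680664), 2.0454084873199463)
142 -1 [320.15930722 174.41606324]
142 1 [320.11233568 222.11579325]
148 -1 [320.16053548 176.12291941]
148 1 [320.11243378 224.80935597]
```

View pics/w11.png

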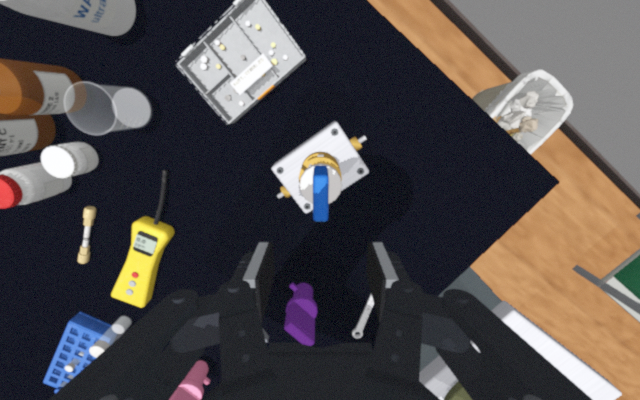

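View pics/s11.png

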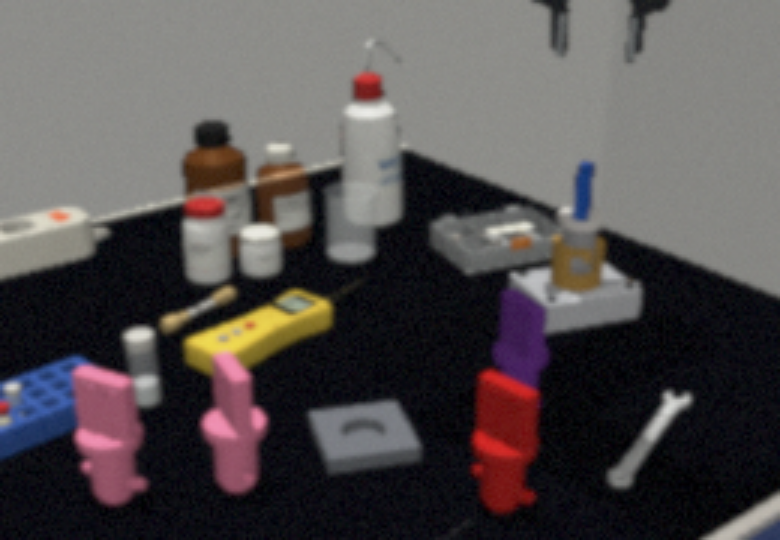

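The far wing end is at row 222.1; locked predicts 222.1 and unlocked 224.8. The wing top in the scene view is at row 154, against 154.7 for locked and 152.5 for unlocked. The detector and vial look undisturbed. Handing in.

```bash
python3 -c "
from h import *
print(ctrl.sign_off())"
```

```text
the job is handed in; nothing more can be done
None
```

The blue trap is locked in the brass sleeve. I handed the job in at about 19 s of the 72 s allowed, with the gripper open and raised clear.

**What I did**
- I lifted the trap from the stand and lined its lugs up with the gaps. The sleeve picture had shown the gaps about 0.27 rad round from the base's x axis.
- It sank in freely. I pressed it to about 34 mm below the mouth, with a spring reading of about 8 N.
- I twisted it clockwise until the stop showed as 0.94 N·m at about 0.93 rad. I then eased back 0.07 rad and let it rise to the notch top before letting go.

**Last checks**
- **Lock:** after release the trap neither sprang up nor turned. The lug sits in its notch in the pictures. In both the wrist and scene views the wing height matches the locked height rather than the 6 mm higher unlocked one.
- **Forces:** the readings I took stayed below about 10 N.
- **Other objects:** the leak detector and vial look the same in the scene pictures before and after; I judged this by eye and did not measure it.

**Discrepancies**
- The stop came about 0.04 rad later than the nominal 0.89 rad. My reading of the gap angle or a little give in the grip could account for that.
- My first move call was refused because some rows lacked fields; nothing moved.

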